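# Raise the gate of the button press and push the die sledge home

## Task

On the bench press for covered buttons, push the counterweighted gate arm up from below, past its balance point, so that it stays raised by itself. Then push the wooden die sledge along its channel, under where the gate lay, fully home against the end stop below the press head. Only push: do not lift or tip the sledge, and leave the other things on the bench where they are.

Things in the scene. Friction and masses are not known exactly. Their poses are not given: they have to be found in the camera images.
- bed: Grey bed plate of the press, fixed, 280 x 570 x 12 mm. Origin at bench height below where the gate arm crosses the middle of the slide channel; z up. The channel runs along the bed's y, centred on x = 0: floor 12 mm above the bench, 90 mm between two steel rails (tops 30 mm above the bench), from its open end at y = +280 mm to the end stop's face at y = -250 mm. The gate is hinged at x = +90 mm.
- press_ram (a point): Lower end of the press's round ram (32 mm diameter), over the channel at bed x = 0, y = -235 mm, 150 mm above the bench. The press head above it spans bed x -35 to +165 mm, y -265 to -205 mm, 210 to 280 mm above the bench, on a column at x = +140 mm. Keep the gripper clear of it.
- gate (a joint): Angle of the gate arm, rad: 0 = down, level across the channel; grows as its free end rises; stops at 1.85 (leaning back past upright, away from the robot). It balances at about 0.9: let go below that it falls shut, beyond it falls on by itself to the 1.85 stop and stays. Light: about 1 to 3 N at its roller along the arc. While it is down its bar blocks the sledge.
- gate_pivot (a point): Hinge of the gate arm, 85 mm above the bench; its axis is the bed's y axis. The arm is an aluminium bar 24 mm wide and 16 mm thick, running 145 mm from here towards the robot (bed -x), underside 77 mm above the bench when down, ending in a lift plate. A round steel counterweight (36 mm diameter) sits on a short crank above and behind the hinge.
- gate_roller (a point): Centre of the free-turning grey roller (22 mm diameter, 90 mm long along the bed's y) on top of the lift plate at the arm's free end. With the gate down it is 167 mm from the hinge towards the robot and 88 mm above it (173 mm above the bench). The plate (70 mm wide, 85 mm long) leans from the bar's end up towards the robot, 70 degrees from level. Push on the roller from the robot's side, following its arc.
- sledge_base (a point): Centre of the underside of the die sledge: a loose wooden slide, 85 mm wide, 150 mm long (along the channel), 14 mm thick, about 0.6 kg, axes as the bed's. At its rear (+y) end stands a push board, full width, 12 mm thick, 74 mm high; 50 mm towards -y stands a stepped steel die post, 48 then 28 mm in diameter, 94 mm high. It starts on the +y side of the gate and goes to -y.
- sledge_rear (a point): Middle of the rear (+y) face of the sledge's push board, 75 mm behind the sledge's centre and 44 mm above its underside: the place to push on, towards the bed's -y. The channel behind it is free.
- sledge_home (a point): Point of the channel floor where the centre of the sledge's underside lies when it is home, its front end against the end stop (bed x = 0, y = -175 mm, 12 mm above the bench).
- jar: Glass jar with steel lid, 52 mm diameter, 75 mm high, bystander on the bed behind the channel; origin at the centre of its underside.
- spool: Wooden spool, 44 mm diameter, 60 mm high, bystander on the bed behind the channel; origin at the centre of its underside.
- tin: Open steel tack tin 75 x 100 x 30 mm, bystander in front of the bed on its +y side; origin at the centre of its underside.
- hammer: Hammer lying on the bench in front of the bed on its -y side, bystander.
- tape: Cardboard ring (tape core), 90 mm diameter, 25 mm high, bystander on the bench at the left; origin at the centre of its underside.
- lifter: Screwdriver-shaped tack lifter lying on the bench at the right, bystander.

How it is judged:
On the way, in this order (a step that is already met when the one before it is completed fails the run):
1. the gate arm is pushed up past its balance point and stands raised (value of joint gate above 1.6 rad), for 0.2 s.
2. the sledge is home against the end stop with the gate still raised (y of sledge_base in the frame of bed below -0.169 m and value of joint gate above 1.6 rad), for 0.2 s.
At the end, for the whole second after the job is handed in: The gate arm stands raised by itself (above 1.6 rad), the sledge lies flat in its channel within 6 mm of the end stop, and the bystanders are within 30 mm of where they stood (all of step 2 and horizontal distance between sledge_base and sledge_home below 0.009 m and z of sledge_base in the frame of bed below 0.018 m and angle between sledge_base's own z axis and vertical below 0.06 rad and velocity of joint gate below 0.05 rad/s); the robot touches nothing.
It fails at once if the sledge is lifted off the channel floor (more than 12 mm) (z of sledge_base in the frame of bed above 0.024 m).
It fails at once if the sledge is tipped (angle between sledge_base's own z axis and vertical above 0.2 rad).
It fails at once if a bystander (jar, spool, tin, hammer, tape core or tack lifter) is moved more than 30 mm (distance of any of jar, spool, tin, hammer, tape, lifter from where it was at the start of the episode above 0.03 m).
It also fails if it takes over 48 s, if anything falls off the work surface, if the arm or the gripper's body presses on something with over 40 N, if the wrist force passes 120 N, or if a joint passes its speed limit or range.

## Robot

A 6-joint arm with a two-finger parallel gripper is mounted at the origin on the work surface. World frame = base frame: x ahead of the robot, y to its left, z up, the work surface at z = 0. Lengths are in m, angles in rad, forces in N, time in s.
With the tool pointing down it reaches from about 0.25 to 0.8 m from the base axis. Payload 3.9 kg.
Tool frame: the origin (TCP) lies on the centre line of the jaws, within the pads' length; the fingertips stand robot.tips_ahead ahead of it and the grasp point (between the pads) lies 2 mm behind it (robot.tips_ahead is the distance from the TCP to the fingertips, in m); x points along the fingers, y is the direction in which the jaws open and shut, and the axes are right-handed (so a half turn about x gives the same grasp; the last joint's range is limited). The gripper opens to 85 mm and grips with 20 to 120 N. Pads are 22 mm wide; open, the fingers measure 114 mm over their backs; the gripper's body (76 mm by 85 mm) begins 54 mm behind the grasp point. The pads swing forward as they close: fully open they stand 13 mm farther back than shut.
Start: joints at [1.302, 0.26, -0.138, 1.173, 0, 1.571], TCP at [0.139, 0.506, 0.248] pointing down, gripper open.
Joint ranges: [-2.78, 2.78], [-0.83, 1.72], [-1.28, 1.37], [-1.9, 2.12], [-1.57, 1.48], [-3.14, 3.14]. Speed limits (rad/s): [2.57, 2.57, 3.14, 3.14, 3.14, 3.14].

## Interface

Orientations are given as a 3x3 rotation matrix whose columns are the frame's x, y, z axes.
In Python, from workcell import robot gives the robot as it stands. The module is installed in compiled form; this text tells all that it offers. Calls block until the motion is done:
- robot.goto(position, orientation): joint-space move of the TCP to a pose.
- robot.move_l(position, ori=None, v=0.15, max_force=None): straight line of the TCP; ori=None keeps the orientation; v is the mean speed in m/s. With max_force (N) it stops when the force on the tool has changed by that much, and returns True; else False.
- robot.set_joints(angles): joint-space move.
- robot.grip(opening, squeeze=None): opening from 0.0 (shut) to 1.0 (fully open); squeeze is the grip in N (None keeps the last); returns when the fingers have stopped.
- robot.sleep(seconds).
- robot.inverse_kinematics(position, orientation): joint angles nearest the present ones, or None.
- robot.read_state(): the state.
- robot.camera(name): name is "side" or "top" or "wrist"; returns a dict with "image" (480x640x3 uint8, red, green, blue), "intrinsics" (3x3 intrinsics, pixels), "extrinsics" (4x4, takes a point from world to camera coordinates). Camera axes: x right, y up, looking along -z (the intrinsics and any distortion apply to the point x, -y, -z); pixel columns grow to the right and rows downward; lengths in m; the calibration is good to about 2 mm. A picture is of the moment at which its call begins. There is no depth.
A pose or a line that the arm cannot do raises robot.MotionError and nothing moves.
- robot.job_done(): hands the job in, once; it reports no verdict.
Trained networks look in the newest picture that a camera, given by its name, has taken for a name from the list of things; names that differ only in an ending like _2 or _b are one class to them, and where a whole thing is asked for, a point or a joint stands for the part that bears it (a point fixed in the world has none). Each returns a list of dicts, best first, with "conf" (0 to 1); they miss things now and then, are a little off and sometimes report something else, mostly with a low value. They report only what shows in the picture. A call takes as long as a camera call.
- robot.boxes_of(camera, target): "rect" ([centre column, centre row, width, height] in pixels, round what is visible of it).
- robot.trace(camera, target): "mask" (480x640 bool, what is visible of it) and "rect" ([centre column, centre row, width, height] in pixels, round what is visible of it).
The state is a dict: "time_s": time; "q": joint angles; "joint_velocities": joint speeds; "joint_efforts": joint torques, N m; "tool_pos": TCP position; "orientation": TCP orientation; "contact_force": force on the tool from outside, world axes, zero at the start; "wrist_torque": the same for the moment, N m; "finger_gap": opening from 0.0 (shut) to 1.0 (fully open).
Only numpy, scipy, OpenCV 4.12 (cv2) and the standard library are available. Lean on these libraries where they do the work, as an engineer would, in place of code of your own. Each camera call takes 0.05 s, during which the arm holds its last target.

## Working session

There is one attempt and no reset: what is moved stays moved. The work goes in short steps, each a Python script; the robot and the scene stay as the last script left them, time stands still between calls to the robot, and variables do not carry over. Pictures are saved under pics/ and viewed, and the job is handed in when it is done.

```bash
mkdir -p pics; ls; python3 - <<'E'
from workcell import robot
import cv2,numpy as np
s=robot.read_state();print(s["time_s"],s["tool_pos"],s["orientation"],robot.tips_ahead)
for n in("side","top","wrist"):
    c=robot.camera(n);cv2.imwrite(f"pics/a_{n}.png",c["image"][:,:,::-1])
    print(n,np.round(c["intrinsics"],1).tolist(),np.round(c["extrinsics"],3).tolist())
E
```

```text
pics
0.0 [0.1392456  0.50553561 0.24746239] [[-5.26733245e-04  2.65612228e-01  9.64079803e-01]
 [-1.87322053e-03  9.64077983e-01 -2.65612750e-01]
 [-9.99998107e-01 -1.94584115e-03 -1.02616454e-05]] 0.017
side [[585.4, 0.0, 313.8], [0.0, 585.4, 244.1], [0.0, 0.0, 1.0]] [[0.802, -0.597, 0.007, -0.469], [0.285, 0.393, 0.874, -0.266], [-0.525, -0.699, 0.485, -1.125], [0.0, 0.0, 0.0, 1.0]]
top [[463.3, 0.0, 327.8], [0.0, 463.3, 244.4], [0.0, 0.0, 1.0]] [[-0.023, -1.0, -0.01, 0.004], [0.997, -0.024, 0.079, -0.564], [-0.079, -0.009, 0.997, -1.19], [0.0, 0.0, 0.0, 1.0]]
wrist [[351.8, 0.0, 318.8], [0.0, 351.8, 243.5], [0.0, 0.0, 1.0]] [[0.265, 0.964, -0.001, -0.525], [-0.92, 0.252, -0.301, 0.039], [-0.29, 0.081, 0.954, -0.38], [0.0, 0.0, 0.0, 1.0]]
```

View pics/a_side.png

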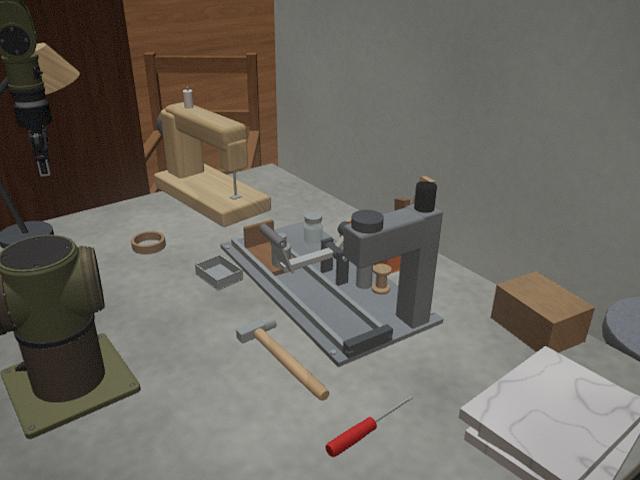

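View pics/a_top.png

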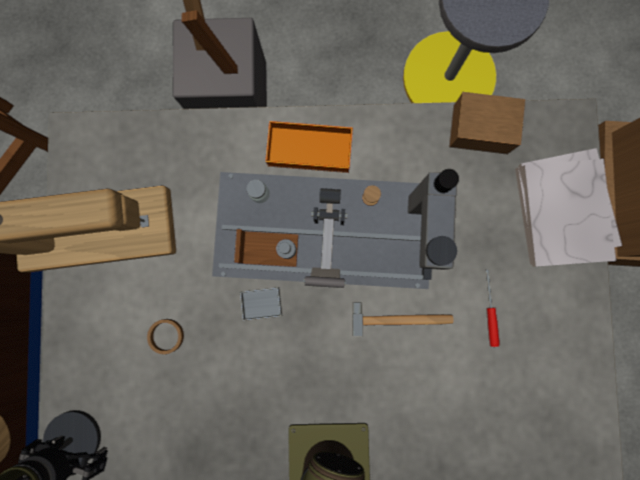

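Side view: bed at (330,290), gate across the channel at (305,258), press at (415,230). Top view: bed corners near (221,173), (213,275) and (429,287), roller at (325,282), sledge at (267,248). Next I'll zoom in for accurate points.

```bash
python3 - <<'E'
import cv2
a=cv2.imread("pics/a_top.png")[160:300,205:465];cv2.imwrite("pics/b_top.png",cv2.resize(a,None,fx=3,fy=3,interpolation=cv2.INTER_CUBIC))
a=cv2.imread("pics/a_side.png")[175:365,210:450];cv2.imwrite("pics/b_side.png",cv2.resize(a,None,fx=3,fy=3,interpolation=cv2.INTER_CUBIC))
E
```

```text
(no output)
```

View pics/b_top.png

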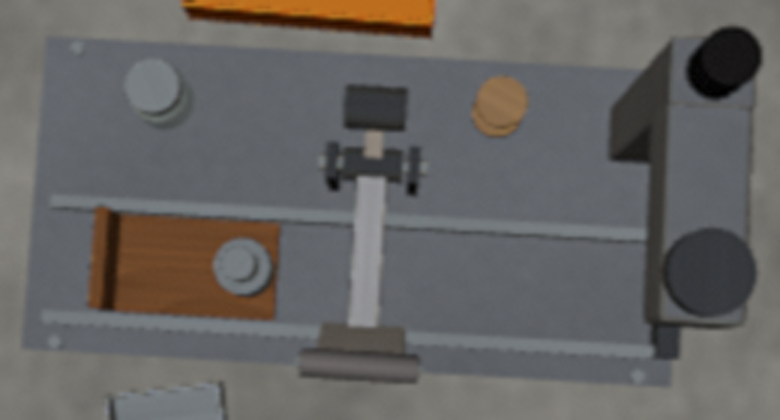

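View pics/b_side.png

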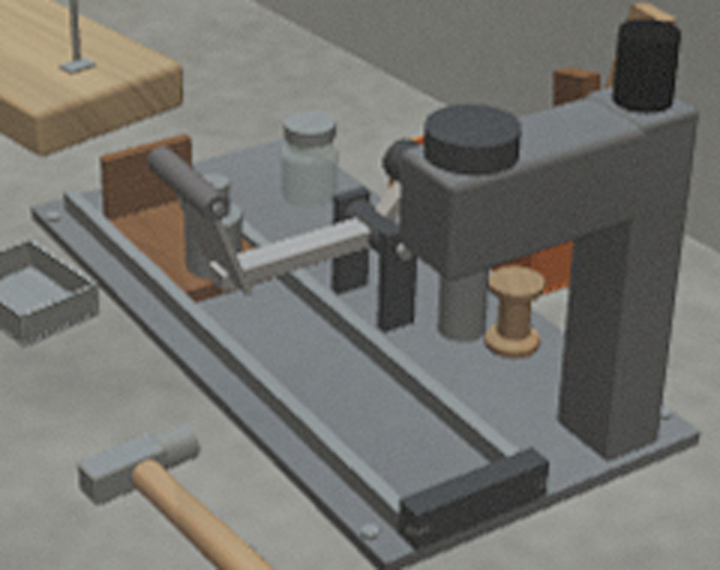

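```bash
cat >h.py <<'E'
from workcell import robot
import numpy as np,cv2
def cal(n): c=robot.camera(n); return c
def ray(c,u,v):
    K=c["intrinsics"];E=np.array(c["extrinsics"]);R=E[:3,:3];t=E[:3,3]
    d=np.array([(u-K[0][2])/K[0][0],-(v-K[1][2])/K[1][1],-1.])
    return -R.T@t,R.T@d
def atz(c,u,v,z):
    o,d=ray(c,u,v);return o+d*(z-o[2])/d[2]
def tri(c1,p1,c2,p2):
    o1,d1=ray(c1,*p1);o2,d2=ray(c2,*p2)
    s=np.linalg.lstsq(np.c_[d1,-d2],o2-o1,rcond=None)[0]
    a=o1+s[0]*d1;b=o2+s[1]*d2
    return (a+b)/2,np.linalg.norm(a-b)
def proj(c,P):
    E=np.array(c["extrinsics"]);p=E[:3,:3]@np.asarray(P)+E[:3,3];K=c["intrinsics"]
    return K[0][0]*p[0]/-p[2]+K[0][2], K[1][1]*-p[1]/-p[2]+K[1][2]
E
python3 - <<'E'
from h import *
T=cal("top");S=cal("side")
t=lambda u,v:(205+(u-1)/3,160+(v-1)/3)
s=lambda u,v:(210+(u-1)/3,175+(v-1)/3)
for nm,a,b in[("roll-",(418,368),(218,207)),("roll+",(300,361),(156,157)),("screw FL",(55,342),(53,216)),("screw FR",(638,376),(369,532)),("board top +x",(97,206),(190,138)),("post top",(242,265),(214,183)),
 ("pin near",(425,168),(405,252)),("bed fl",(24,348),(32,208)),("bed fr",(670,385),(388,566)),("jartop",(153,87),(310,122))]:
    P,e=tri(T,t(*a),S,s(*b));print(nm,P.round(4),round(e,4))
for nm,p,z in[("far rail",(52,207),.03),("far rail",(645,240),.03),("near rail",(45,311),.03),("near rail",(652,346),.03),("bed bl",(48,38),.012)]:
    print(nm,atz(T,*t(*p),z).round(4))
for nm,p,z in[("near rail",(75,205),.03),("near rail",(400,508),.03),("stop top near",(400,508),.03),("bed br",(697,440),.012)]:
    print(nm,atz(S,*s(*p),z).round(4))
E
```

```text
roll- [ 0.4651 -0.0454  0.1741] 0.0016
roll+ [0.4713 0.0447 0.1747] 0.001
screw FL [0.4949 0.2677 0.0149] 0.0023
screw FR [ 0.4531 -0.2404  0.0141] 0.0013
board top +x [0.607  0.2157 0.0806] 0.0049
post top [0.5522 0.0933 0.1058] 0.0031
pin near [ 0.6305 -0.0578  0.0854] 0.0023
bed fl [0.4898 0.296  0.0119] 0.001
bed fr [ 0.4453 -0.2696  0.0084] 0.003
jartop [0.7043 0.1671 0.0876] 0.0033
far rail [0.6111 0.2667 0.03  ]
far rail [ 0.5699 -0.2477  0.03  ]
near rail [0.5206 0.2732 0.03  ]
near rail [ 0.4782 -0.2502  0.03  ]
bed bl [0.7652 0.2739 0.012 ]
near rail [0.5088 0.2487 0.03  ]
near rail [ 0.4738 -0.2484  0.03  ]
stop top near [ 0.4738 -0.2484  0.03  ]
bed br [ 0.7136 -0.2989  0.012 ]
```

Measured: bed yaw ≈ -0.080 rad, origin ≈ (0.544, -0.0065). The checks agree with the text: roller height 0.174 (173 mm given), rail gap 91 mm (90), post top 0.106 (106), sledge centre at bed y ≈ +0.150. Now the gate: fingers shut and pointing down, pushing the roller from the robot's side.

```bash
cat >>h.py <<'E'
psi=-0.080;O=np.array([.544,-.0065,0])
RB=np.array([[np.cos(psi),-np.sin(psi),0],[np.sin(psi),np.cos(psi),0],[0,0,1]])
W=lambda x,y,z:O+RB@np.array([x,y,z])
ORI=np.column_stack([[0,0,-1],RB[:,1],RB[:,0]])
def tip(th,off,dz=.012):
    a=.485+th;return W(.09-.1888*np.cos(a)-.011-off,0,.085+.1888*np.sin(a)-dz+.017)
def snap(tag,*names):
    for n in names: cv2.imwrite(f"pics/{tag}_{n}.png",robot.camera(n)["image"][:,:,::-1])
E
python3 - <<'E'
from h import *
robot.grip(0.0)
p=tip(0,.06); robot.goto(p+[0,0,.06],ORI)
robot.move_l(p,v=.15)
print(robot.move_l(tip(0,.006),v=.04,max_force=1.5))
s=robot.read_state();print(s["time_s"],RB.T@(s["tool_pos"]-O),s["contact_force"],s["finger_gap"])
snap("c","side","top")
E
```

```text
True
4.7333 [-9.86893943e-02 -1.72200331e-05  1.77283028e-01] [ 0.13910924  0.71941871 -0.57270807] -0.00029268455507134466
```

View pics/c_side.png

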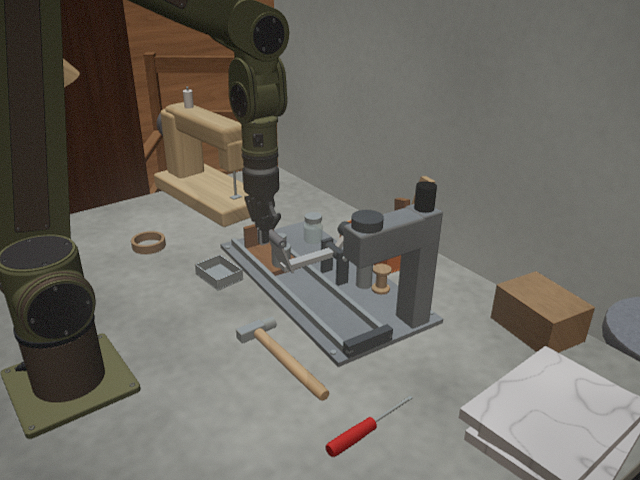

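The fingers stand against the roller near (268,235), with contact at an 11 mm offset, as expected. Now I'll follow the arc.

```bash
python3 - <<'E'
from h import *
for th in np.arange(.1,1.16,.15):
    robot.move_l(tip(th,.0095),v=.08)
    s=robot.read_state();print(round(th,2),round(s["time_s"],2),s["contact_force"].round(1))
robot.sleep(.6)
snap("d","side","top")
E
```

```text
0.1 5.23 [-2.1 -0.5 -0.6]
0.25 5.73 [-1.4  0.2 -0.8]
0.4 6.23 [-0.8  1.3 -0.3]
0.55 6.73 [ 0.4  0.3 -0.2]
0.7 7.23 [-0.1  1.1 -0.1]
0.85 7.73 [-0.2 -0.3 -0.3]
1.0 8.23 [1.7 0.1 0. ]
1.15 8.73 [ 0.6 -0.6  0.3]
```

View pics/d_side.png

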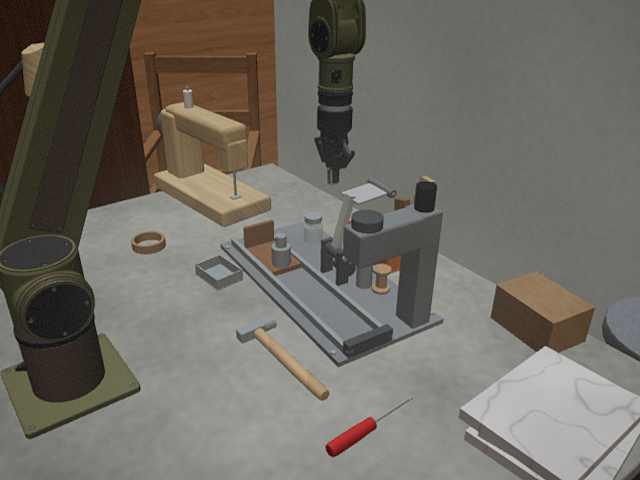

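The gate has fallen on by itself and leans back, with its roller near (385,192), clear of the fingers at (334,180). Now to the rear of the sledge.

```bash
python3 - <<'E'
from h import *
c=cal("side");a=.485+1.85
print("expect roller- end px",proj(c,W(.09-.1888*np.cos(a),-.045,.085+.1888*np.sin(a))))
robot.move_l(W(-.03,.02,.30),v=.2)
robot.goto(W(0,.275,.2),ORI)
robot.move_l(W(0,.275,.058),v=.12)
print(robot.move_l(W(0,.225,.058),v=.03,max_force=1.5))
s=robot.read_state();print(s["time_s"],RB.T@(s["tool_pos"]-O),s["contact_force"])
snap("e","side","top")
E
```

```text
expect roller- end px (np.float64(392.0902805996151), np.float64(194.0164064650455))
True
13.4083 [-9.36106485e-06  2.56205694e-01  5.79973667e-02] [-0.62181176 -1.71838737  4.92836267]
```

View pics/e_side.png

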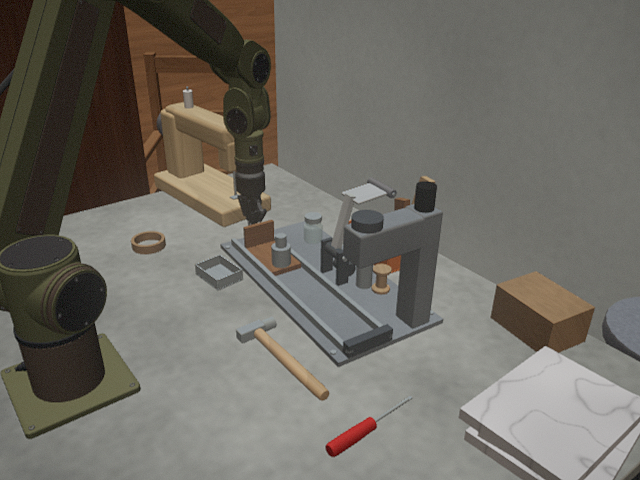

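View pics/e_top.png

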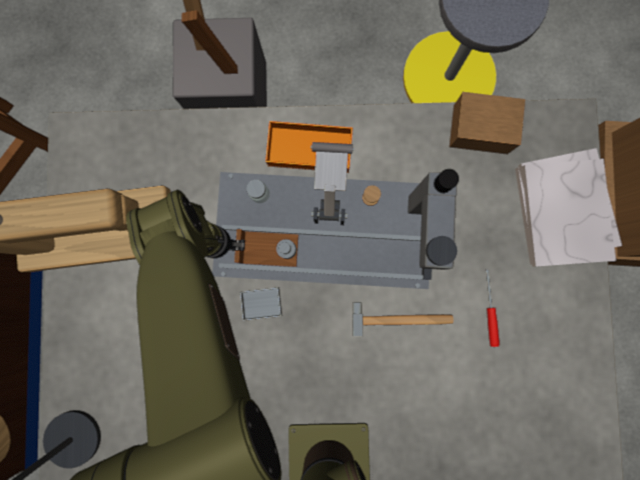

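Gate still raised; its roller is within about 7 px of the place expected for the 1.85 stop. The fingers are behind the push board (255,225). The stop at y = 0.256 came a little early, so I'll check whether this was real contact.

```bash
python3 - <<'E'
from h import *
f=lambda:print(round(robot.read_state()["time_s"],2),(RB.T@(robot.read_state()["tool_pos"]-O)).round(4),robot.read_state()["contact_force"].round(2))
robot.sleep(.2);f()
print(robot.move_l(W(0,.225,.058),v=.03,max_force=3));f()
snap("f","side","wrist")
E
python3 -c "
import cv2
a=cv2.imread('pics/f_side.png')[175:315,170:350];cv2.imwrite('pics/f2.png',cv2.resize(a,None,fx=4,fy=4,interpolation=cv2.INTER_CUBIC))"
```

```text
13.71 [-1.000e-04  2.567e-01  5.780e-02] [ 0.74 -2.37  3.88]
True
13.98 [0.    0.256 0.058] [ 0.28 -2.96  5.69]
```

View pics/f2.png

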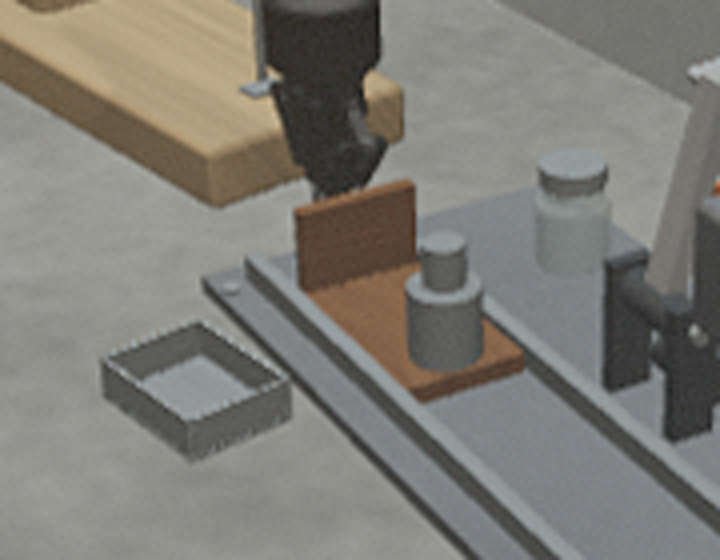

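View pics/f_wrist.png

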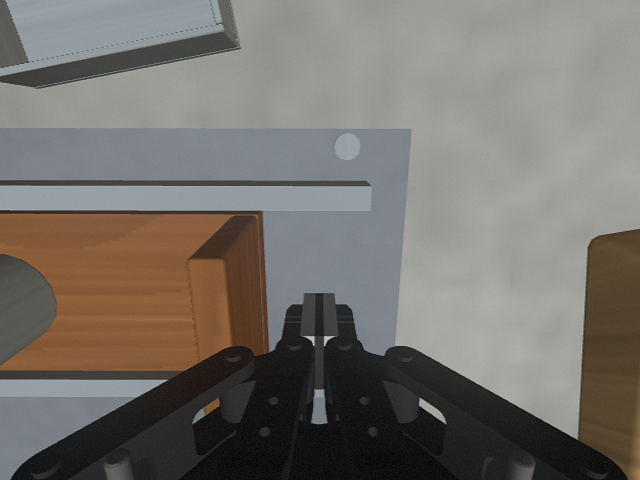

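The wrist view explains it: the gripper's flared linkage, left at (215,375), touches the top of the board before the fingertip does. I'll turn the tool a quarter turn so the flat side of the fingers faces the board, with the camera behind.

```bash
cat >>h.py <<'E'
ORI2=np.column_stack([[0,0,-1],RB[:,0],-RB[:,1]])
f=lambda:print(round(robot.read_state()["time_s"],2),(RB.T@(robot.read_state()["tool_pos"]-O)).round(4),robot.read_state()["contact_force"].round(2))
E
python3 - <<'E'
from h import *
robot.move_l(W(0,.285,.058),v=.1)
robot.move_l(W(0,.285,.14),v=.15)
print(robot.inverse_kinematics(W(0,.275,.14),ORI2),robot.inverse_kinematics(W(0,-.09,.058),ORI2))
robot.goto(W(0,.285,.14),ORI2)
robot.move_l(W(0,.275,.058),v=.12);robot.sleep(.2);f()
print(robot.move_l(W(0,.215,.058),v=.03,max_force=2.5));f()
snap("g","side","wrist")
E
python3 -c "
import cv2
a=cv2.imread('pics/g_side.png')[175:315,170:350];cv2.imwrite('pics/g2.png',cv2.resize(a,None,fx=4,fy=4,interpolation=cv2.INTER_CUBIC))"
```

```text
[ 0.44169045  0.49055673 -0.07107207  1.00916752  0.          2.09248677] [-0.17734721  0.44414006 -0.39981266  0.7268436   0.          1.47344912]
17.67 [0.0007 0.2755 0.059 ] [ 0.23 -0.64  0.5 ]
True
18.85 [-0.0004  0.2397  0.0576] [-0.49 -0.35  0.19]
```

View pics/g2.png

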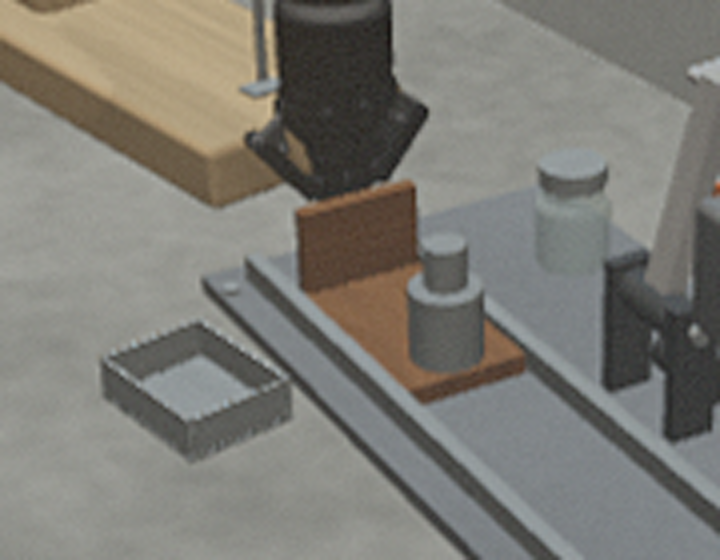

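View pics/g_wrist.png

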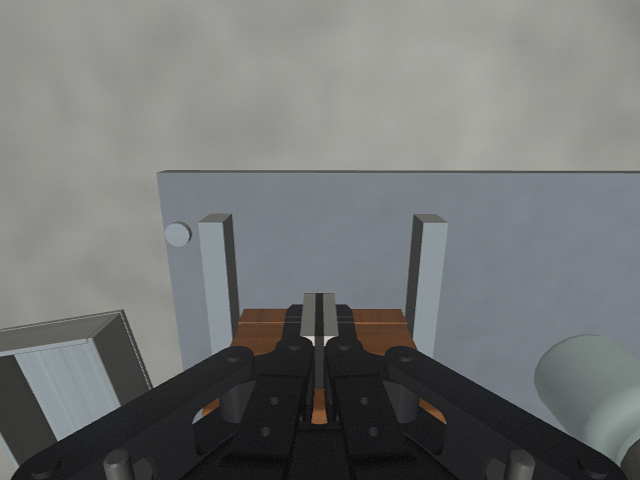

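Contact with the board is now at y = 0.240, centred between the rails (tips at column 319, rail middle at 323). Pushing home.

```bash
python3 - <<'E'
from h import *
print(robot.move_l(W(0,.15,.058),v=.04,max_force=15));f()
print(robot.move_l(W(0,-.07,.058),v=.06,max_force=15));f()
print(robot.move_l(W(0,-.105,.058),v=.02,max_force=10));f()
snap("i","side","top")
E
```

```text
False
21.36 [-0.     0.15   0.058] [ 0.49  2.87 -0.71]
False
25.18 [-0.     -0.0699  0.058 ] [ 0.54  3.34 -0.03]
True
26.21 [ 0.0001 -0.0876  0.0579] [-0.1   1.73  0.06]
```

View pics/i_side.png

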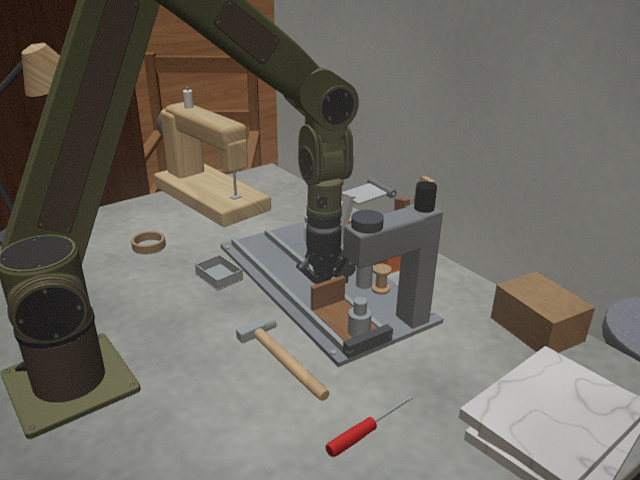

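View pics/i_top.png

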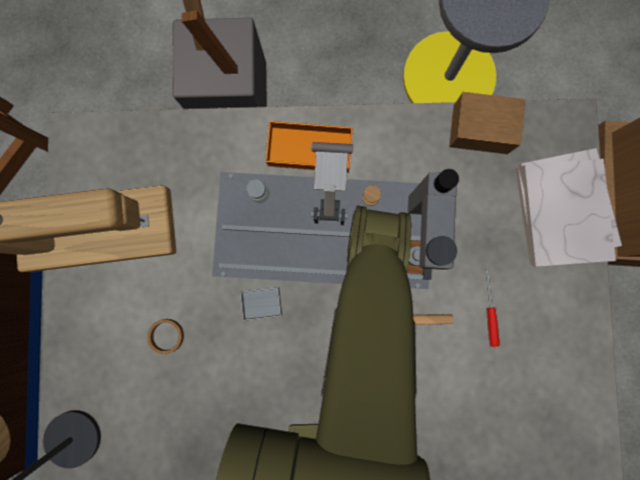

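The sledge's front meets the end stop at (368,338), and the force stop came at -0.0876 (expected about -0.085). I'll press once more to confirm, then back off and look.

```bash
python3 - <<'E'
from h import *
print(robot.move_l(W(0,-.105,.058),v=.02,max_force=12));f()
robot.move_l(W(0,-.03,.058),v=.08)
robot.move_l(W(0,0.03,.058),v=.1)
robot.move_l(W(-.02,.03,.25),v=.15)
robot.goto(W(-.12,.12,.30),ORI2);f()
snap("j","side","top")
E
python3 -c "
import cv2
a=cv2.imread('pics/j_side.png')[160:365,210:450];cv2.imwrite('pics/j2.png',cv2.resize(a,None,fx=3,fy=2.9,interpolation=cv2.INTER_CUBIC))"
```

```text
True
26.72 [-0.001  -0.0873  0.0571] [0.08 0.78 0.96]
30.39 [-0.1201  0.1202  0.2998] [ 0.07 -0.9  -0.9 ]
```

View pics/j2.png

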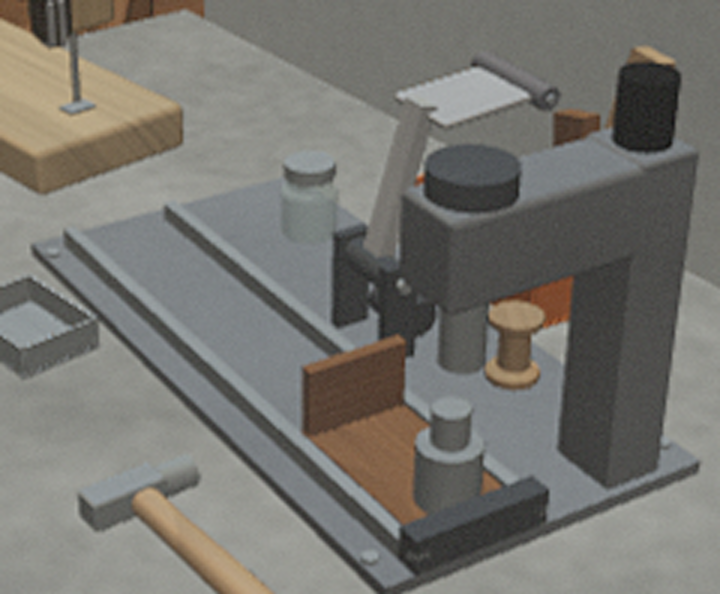

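View pics/j_top.png

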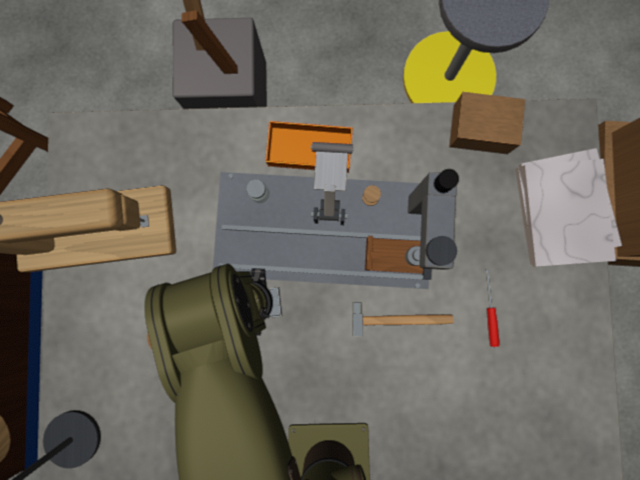

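The sledge lies flat against the stop, the gate is raised and the bystanders are unmoved. One last numeric check, then I'll hand in.

```bash
python3 - <<'E'
from h import *
T=cal("top");S=cal("side")
b=lambda P:(RB.T@(P-O)).round(4)
P,e=tri(T,(368,237),S,(210+403/3,160+338/2.9));print("board +x top rear-ish",b(P),e)
print("board rear top edge",b(atz(T,367,252,.086)))
robot.job_done()
E
```

```text
board +x top rear-ish [ 0.0438 -0.1032  0.0824] 0.010419738813995605
board rear top edge [ 0.0016 -0.0996  0.086 ]
the job is handed in; nothing more can be done
```

I raised the gate by pushing its roller along the arc with the shut fingers; it fell back by itself and stayed up. I then pushed the sledge about 325 mm along the channel, home against the end stop, backed the arm clear and handed the job in at about 31 s of the allowed 48 s. No verdict was reported.

**Last checks**
- **Sledge:** two presses against the stop halted at the same place, with the tool at bed y = -0.0876 and -0.0873 m (I expected about -0.085 m). In the pictures the push board's rear face is at about y = -0.100 m, which is where it should be when home, and the sledge looks flat.
- **Gate:** it leans back on its stop. Its roller showed within about 7 px of where it should be at 1.85 rad.
- **Bystanders:** by eye, those in view stand where they were. In the last top view the arm hid the tape core and part of the tin.

**What went wrong or disagreed**
- **First sledge approach:** the gripper's linkage touched the top of the push board at about 3 to 6 N, before the fingertips reached it. I backed off, turned the tool a quarter turn and pushed with the fingers instead. The sledge did not visibly move.
- **Last two-view check:** for the board's top corner the two camera rays missed each other by 10 mm, so that point is only rough.

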